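# Find the fullest screw tin by hefting

### The arm

A 7-joint arm with a two-finger parallel gripper is mounted at the origin on the work surface. World frame = base frame: x ahead of the robot, y to its left, z up, the work surface at z = 0. Lengths are in m, angles in rad, forces in N, time in s.
With the tool pointing down it reaches from about 0.4 to 0.925 m from the base axis. Payload 5.6 kg.
Tool frame: the origin (TCP) lies midway between the tips of the shut fingers; the grasp point (between the pads) lies 19 mm behind it (ctrl.pinch_z is the distance from the TCP to the grasp point, in m); z points along the fingers, x is the direction in which the jaws open and shut, and the axes are right-handed (so a half turn about z gives the same grasp; the last joint's range is limited). The gripper opens to 85 mm and grips with 20 to 120 N. Pads are 22 mm wide; open, the fingers measure 114 mm over their backs; the gripper's body (76 mm by 85 mm) begins 54 mm behind the grasp point. The pads swing forward as they close: fully open they stand 13 mm farther back than shut.
Start: joints at [-1.295, 0.468, -0.012, 1.603, 0.006, 1.071, -0.056], TCP at [0.204, 0.617, 0.231] pointing down, gripper open.
Joint ranges: [-2.53, 2.53], [-0.31, 2.02], [-1.57, 1.55], [0.28, 2.44], [-1.29, 4.43], [0.15, 1.84], [-2.92, 2.92]. Speed limits (rad/s): [2.57, 2.57, 3.14, 3.14, 3.14, 3.14, 3.14].

### API

Orientations are given as a unit quaternion [w, x, y, z].
In Python, from bench import ctrl gives the robot as it stands.
- The arm moves only by the tool servo_tool, never from a script. Its argument "motion" is a list of rows, each an object of numbers: "dx", "dy", "dz": the shift along the tool's x, y, z in mm; "wx", "wy", "wz": the turn, a rotation vector about the tool's x, y, z in rad. A call has 1 to 10 rows; each row is the pose to reach, as a shift and turn from the pose commanded when the call began, along the tool's axes at that moment; what a row does not reach only later rows make up. A row lasts 1/10 s, in which the tool goes at most 50 mm and 8.59 degrees, less where a joint would pass 70% of its speed; a pose out of reach is approached as far as the arm can. A call with a gripper value outside its range is refused whole. "hand" is the finger opening in mm, from 0 to 85.4, set as the call begins (left out, the last holds). The fingers move at their own pace and stop on an object; the grip force is fixed at half the most. Time passes only in rows, so rows that repeat a pose let the fingers close. It gives the time, the measured TCP pose, the force and the opening at its end, in the units of the state.
- ctrl.observe(): the state, without advancing time (a new reading comes with each control period).
- ctrl.camera(name): name is "scene" or "top"; returns (picture, depth): 480x640x3 uint8, red, green, blue; 480x640 float32, m along the optical axis (not along the pixel's ray), 0 where there is no reading.
- ctrl.camera_model(name): a dict with "K" (3x3 intrinsics, pixels), "k1" (the pictures are not rectified: a ray, as slopes to the right and down, at radius r is drawn at 1 + k1 r^2 times it, then the intrinsics apply), "R" (3x3) and "t" (3): a world point X has camera coordinates R X + t. Camera axes: x right, y down, z forward; pixel columns grow to the right and rows downward; lengths in m; the calibration is good to about 2 mm. A picture is of the moment at which its call begins. camera_model takes no time and is no camera call.
- ctrl.close_job(): hands the job in, once; it reports no verdict.
The state is a dict: "time": time; "q": joint angles; "joint_velocities": joint speeds; "tau": joint torques, N m; "eef_pos": TCP position; "tool_rot": TCP orientation; "force": force on the tool from outside, world axes, zero at the start; "wrist_torque": the same for the moment, N m; "width": finger opening in m.
Only numpy, scipy, OpenCV 4.12 (cv2) and the standard library are available. Lean on these libraries where they do the work, as an engineer would, in place of code of your own. Each camera call takes 0.05 s, during which the arm holds its last target.

### The job

One of the three closed tins in the tray is clearly heavier than the others: find it by feel. Working in turn from the robot's left to its right, lift each tin straight up a hand's breadth out of its bay, feel its weight for a moment, and set it back upright in its own bay without dropping it (if the last tin is the heaviest, just keep hold of it). Finish while holding the heaviest tin up in the gripper, upright and still with its base at least 15 cm above the bench, the other two standing in their own bays, and leave the other things on the bench alone.

Things in the scene. Friction and masses are not known exactly. Their poses are not given: they have to be found in the camera images.
- tin_1_center (a point): centre of one of three closed screw tins that look alike: plain aluminium cylinder, 56 mm across, 84 mm tall, its lid (top 20 mm, same width) shut tight. Starts upright in one bay, centre 46 mm above the work surface, up to 13 mm off the bay's middle along each side; which tin is in which bay changes. The heaviest weighs 0.56 to 0.7 kg, the others 0.17 to 0.36 kg. z points up
- tin_2_center (a point): centre of one of three closed screw tins that look alike: plain aluminium cylinder, 56 mm across, 84 mm tall, its lid (top 20 mm, same width) shut tight. Starts upright in one bay, centre 46 mm above the work surface, up to 13 mm off the bay's middle along each side; which tin is in which bay changes. The heaviest weighs 0.56 to 0.7 kg, the others 0.17 to 0.36 kg. z points up
- tin_3_center (a point): centre of one of three closed screw tins that look alike: plain aluminium cylinder, 56 mm across, 84 mm tall, its lid (top 20 mm, same width) shut tight. Starts upright in one bay, centre 46 mm above the work surface, up to 13 mm off the bay's middle along each side; which tin is in which bay changes. The heaviest weighs 0.56 to 0.7 kg, the others 0.17 to 0.36 kg. z points up
- bay_left (a point): centre of the floor of the end bay on the robot's left (+y end) of the tray, 4 mm above the work surface. Bays lie in a row along this frame's y axis (+y to the robot's left), 118 mm from centre to centre, each about 114 x 114 mm inside, with 4 mm walls that end 18 mm above the work surface
- bay_middle (a point): centre of the floor of the middle bay of the tray, 4 mm above the work surface. Bays lie in a row along this frame's y axis (+y to the robot's left), 118 mm from centre to centre, each about 114 x 114 mm inside, with 4 mm walls that end 18 mm above the work surface
- bay_right (a point): centre of the floor of the end bay on the robot's right (-y end) of the tray, 4 mm above the work surface. Bays lie in a row along this frame's y axis (+y to the robot's left), 118 mm from centre to centre, each about 114 x 114 mm inside, with 4 mm walls that end 18 mm above the work surface
- tray: grey painted steel tray of three bays in a row, 122 x 358 x 18 mm, fixed to the bench; origin: centre of its underside; y along the row, towards the left bay; it is moved and turned (up to 0.35 rad) between starts
- water_bottle: clear plastic water bottle with a blue cap, 64 mm across, 200 mm tall, standing at the robot's left of the tray; leave alone. Origin: centre of its underside
- parts_box: blue parts box with a clear lid, 90 x 130 x 47 mm, lying at the robot's right of the tray; leave alone. Origin: centre of its underside
- hammer: hammer lying on the far side of the tray; leave alone. Origin: underside, about mid-length
- screwdriver: screwdriver with an amber handle lying on the far side of the tray; leave alone. Origin: underside, about mid-length
Not all that is in view belongs to the job. What is shaped like the part that bears tin_1_center but brown or green is not meant.

How it is judged:
On the way, in this order (a step that is already met when the one before it is completed fails the run):
1. the tin of the left bay is lifted at least 4 cm, over its own bay, while the other two stand in theirs (((y of tin_1_center in the frame of bay_middle above 0.06 m and height (world z) of tin_1_center above 0.085 m and contact force between tin_1 and the fingers above 0.5 N and not (y of tin_2_center in the frame of bay_middle above 0.06 m) and height (world z) of each of tin_2_center, tin_3_center below 0.06 m and not (y of tin_3_center in the frame of bay_middle above 0.06 m)) or (y of tin_2_center in the frame of bay_middle above 0.06 m and height (world z) of tin_2_center above 0.085 m and contact force between tin_2 and the fingers above 0.5 N and not (y of tin_1_center in the frame of bay_middle above 0.06 m) and height (world z) of each of tin_1_center, tin_3_center below 0.06 m and not (y of tin_3_center in the frame of bay_middle above 0.06 m)) or (y of tin_3_center in the frame of bay_middle above 0.06 m and height (world z) of tin_3_center above 0.085 m and contact force between tin_3 and the fingers above 0.5 N and not (y of tin_1_center in the frame of bay_middle above 0.06 m) and height (world z) of each of tin_1_center, tin_2_center below 0.06 m and not (y of tin_2_center in the frame of bay_middle above 0.06 m)))), for 0.2 s.
2. the tin of the middle bay is lifted at least 4 cm, over its own bay, while the other two stand in theirs (((y of tin_1_center in the frame of bay_middle between -0.058 and 0.058 m and height (world z) of tin_1_center above 0.085 m and contact force between tin_1 and the fingers above 0.5 N and not (y of tin_2_center in the frame of bay_middle between -0.058 and 0.058 m) and height (world z) of each of tin_2_center, tin_3_center below 0.06 m and not (y of tin_3_center in the frame of bay_middle between -0.058 and 0.058 m)) or (y of tin_2_center in the frame of bay_middle between -0.058 and 0.058 m and height (world z) of tin_2_center above 0.085 m and contact force between tin_2 and the fingers above 0.5 N and not (y of tin_1_center in the frame of bay_middle between -0.058 and 0.058 m) and height (world z) of each of tin_1_center, tin_3_center below 0.06 m and not (y of tin_3_center in the frame of bay_middle between -0.058 and 0.058 m)) or (y of tin_3_center in the frame of bay_middle between -0.058 and 0.058 m and height (world z) of tin_3_center above 0.085 m and contact force between tin_3 and the fingers above 0.5 N and not (y of tin_1_center in the frame of bay_middle between -0.058 and 0.058 m) and height (world z) of each of tin_1_center, tin_2_center below 0.06 m and not (y of tin_2_center in the frame of bay_middle between -0.058 and 0.058 m)))), for 0.2 s.
3. the tin of the right bay is lifted at least 4 cm, over its own bay, while the other two stand in theirs (((y of tin_1_center in the frame of bay_middle below -0.06 m and height (world z) of tin_1_center above 0.085 m and contact force between tin_1 and the fingers above 0.5 N and not (y of tin_2_center in the frame of bay_middle below -0.06 m) and height (world z) of each of tin_2_center, tin_3_center below 0.06 m and not (y of tin_3_center in the frame of bay_middle below -0.06 m)) or (y of tin_2_center in the frame of bay_middle below -0.06 m and height (world z) of tin_2_center above 0.085 m and contact force between tin_2 and the fingers above 0.5 N and not (y of tin_1_center in the frame of bay_middle below -0.06 m) and height (world z) of each of tin_1_center, tin_3_center below 0.06 m and not (y of tin_3_center in the frame of bay_middle below -0.06 m)) or (y of tin_3_center in the frame of bay_middle below -0.06 m and height (world z) of tin_3_center above 0.085 m and contact force between tin_3 and the fingers above 0.5 N and not (y of tin_1_center in the frame of bay_middle below -0.06 m) and height (world z) of each of tin_1_center, tin_2_center below 0.06 m and not (y of tin_2_center in the frame of bay_middle below -0.06 m)))), for 0.2 s.
At the end, for the whole second after the job is handed in: The heaviest tin is held by the fingers, touching nothing else, its centre over 175 mm above the work surface, within 0.3 rad of upright, under 40 mm/s; the other two stand at rest within 0.1 rad of upright, each within 62 mm of its start, pressing on the tray with its weight alone, under 4.5 N (((height (world z) of tin_1_center above 0.175 m and angle between tin_1_center's own z axis and vertical below 0.3 rad and linear speed of tin_1 below 0.04 m/s and contact force between tin_1 and the fingers above 1 N and contact force between tin_1 and tray below 0.05 N and distance of each of tin_2_center, tin_3_center from where it was at the start of the episode below 0.062 m and angle between each of tin_2_center, tin_3_center's own z axis and vertical below 0.1 rad and height (world z) of each of tin_2_center, tin_3_center below 0.055 m and linear speed of each of tin_2, tin_3 below 0.03 m/s and contact force between tin_2 and tray between 1 and 4.5 N and contact force between each of tin_2, tin_3 and the fingers below 0.05 N and contact force between each of tin_2, tin_3 and tin_1 below 0.05 N and contact force between tin_3 and tray between 1 and 4.5 N) or (height (world z) of tin_2_center above 0.175 m and angle between tin_2_center's own z axis and vertical below 0.3 rad and linear speed of tin_2 below 0.04 m/s and contact force between tin_2 and the fingers above 1 N and contact force between tin_2 and tray below 0.05 N and distance of each of tin_1_center, tin_3_center from where it was at the start of the episode below 0.062 m and angle between each of tin_1_center, tin_3_center's own z axis and vertical below 0.1 rad and height (world z) of each of tin_1_center, tin_3_center below 0.055 m and linear speed of each of tin_1, tin_3 below 0.03 m/s and contact force between tin_1 and tray between 1 and 4.5 N and contact force between each of tin_1, tin_3 and the fingers below 0.05 N and contact force between each of tin_1, tin_3 and tin_2 below 0.05 N and contact force between tin_3 and tray between 1 and 4.5 N) or (height (world z) of tin_3_center above 0.175 m and angle between tin_3_center's own z axis and vertical below 0.3 rad and linear speed of tin_3 below 0.04 m/s and contact force between tin_3 and the fingers above 1 N and contact force between tin_3 and tray below 0.05 N and distance of each of tin_1_center, tin_2_center from where it was at the start of the episode below 0.062 m and angle between each of tin_1_center, tin_2_center's own z axis and vertical below 0.1 rad and height (world z) of each of tin_1_center, tin_2_center below 0.055 m and linear speed of each of tin_1, tin_2 below 0.03 m/s and contact force between tin_1 and tray between 1 and 4.5 N and contact force between each of tin_1, tin_2 and the fingers below 0.05 N and contact force between each of tin_1, tin_2 and tin_3 below 0.05 N and contact force between tin_2 and tray between 1 and 4.5 N))); the arm keeps its last pose, push and grip.
It fails at once if a tin is tipped over (angle between any of tin_1_center, tin_2_center, tin_3_center's own z axis and vertical above 0.7 rad).
It fails at once if a tin is dropped (falls freely by more than about 2 cm) ((linear speed of tin_1 above 0.6 m/s and contact force between tin_1 and the fingers below 0.01 N) or (linear speed of tin_2 above 0.6 m/s and contact force between tin_2 and the fingers below 0.01 N) or (linear speed of tin_3 above 0.6 m/s and contact force between tin_3 and the fingers below 0.01 N)).
It fails at once if a bystander (water bottle, parts box, hammer, screwdriver) is moved by more than 3 cm (distance of any of water_bottle, parts_box, hammer, screwdriver from where it was at the start of the episode above 0.03 m).
It also fails if it takes over 64 s, if anything falls off the work surface, if the arm or the gripper's body presses on something with over 40 N, if the wrist force passes 120 N, or if a joint passes its speed limit or range.

## Working session

There is one attempt and no reset: what is moved stays moved. The work goes in short steps, Python scripts to look and compute and a tool call to move; the robot and the scene stay as the last step left them, time stands still between calls to the robot, and variables do not carry over. Pictures are saved under pics/ and viewed, and the job is handed in when it is done.

Besides the shell and the picture viewer there is one more tool, called after "Call:" by a JSON object that holds its "name" and its "arguments", one argument or row to a line. servo_tool: Moves the arm, as the interface text tells. Its arguments: {"type":"object","properties":{"motion":{"type":"array"},"hand":{"type":"number"}},"required":["motion"]}

```bash
mkdir -p pics; cat > h.py <<'E'
import numpy as np, cv2
from bench import ctrl
def ray(m,uv):
    K=np.array(m["K"]);R=np.array(m["R"]);t=np.array(m["t"])
    p=cv2.undistortPoints(np.array(uv,float).reshape(-1,1,2),K,np.array([m["k1"],0,0,0.]))[:,0]
    d=np.c_[p,np.ones(len(p))]@R
    return -R.T@t,d
def onplane(m,uv,z):
    c,d=ray(m,uv); return c+d*((z-c[2])/d[:,2])[:,None]
E
python3 - <<'E'
from h import *
s=ctrl.observe();print(s)
for n in("scene","top"):
    p,d=ctrl.camera(n);cv2.imwrite(f"pics/{n}0.png",p[:,:,::-1]);np.save(n+"_d.npy",d);np.save(n+"_p.npy",p);print(n,ctrl.camera_model(n))
E
```

```text
{'time': 0.0, 'q': array([-1.29500565,  0.46837707, -0.01160651,  1.60362855,  0.00601286,
        1.07140789, -0.05632668]), 'joint_velocities': array([-5.73920533e-04,  4.45138654e-04,  9.28750981e-05, -9.29612310e-04,
       -9.00000513e-04,  5.27432690e-04,  4.02921565e-04]), 'tau': array([ 3.84344421e-04, -5.32395744e+01,  2.18321546e-02, -2.51300436e+01,
        1.14486294e-02,  7.81126670e-03,  3.48563248e-06]), 'eef_pos': array([0.20361224, 0.61669368, 0.23033637]), 'tool_rot': array([ 5.76301251e-04,  8.10399413e-01,  5.85877115e-01, -6.82488370e-04]), 'force': array([-0.03577304, -0.31622719,  0.20223357]), 'wrist_torque': array([0.00890146, 0.01958137, 0.00331925]), 'width': 0.08556972860248686}
scene {'K': array([[516.20048684,   0.        , 317.82064255],
       [  0.        , 516.20048684, 239.7563561 ],
       [  0.        ,   0.        ,   1.        ]]), 'k1': -0.03633195498888153, 'R': array([[ 0.67403761,  0.73852179,  0.01608924],
       [ 0.5933784 , -0.5283379 , -0.60725706],
       [-0.43997202,  0.4188611 , -0.7943425 ]]), 't': array([-0.39248512, -0.30456771,  1.54708137])}
top {'K': array([[512.50635778,   0.        , 317.36546102],
       [  0.        , 512.50635778, 235.39111975],
       [  0.        ,   0.        ,   1.        ]]), 'k1': -0.07887249669126932, 'R': array([[-0.00853984, -0.99976402, -0.01997433],
       [-0.99557705,  0.01036961, -0.09337457],
       [ 0.09355967,  0.01908858, -0.99543067]]), 't': array([0.03534541, 0.5801032 , 1.30530712])}
```

View pics/scene0.png

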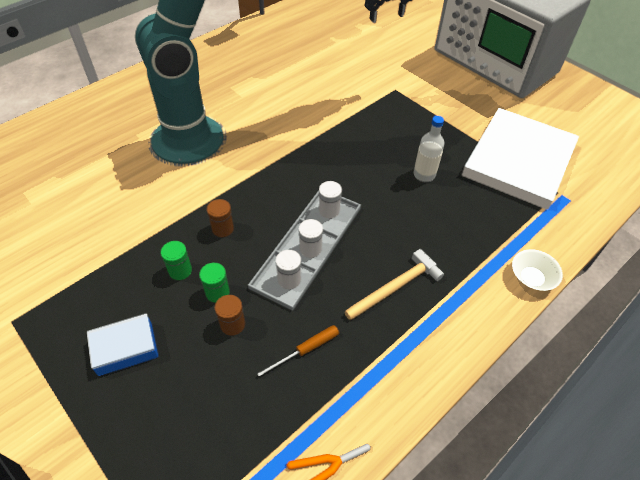

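View pics/top0.png

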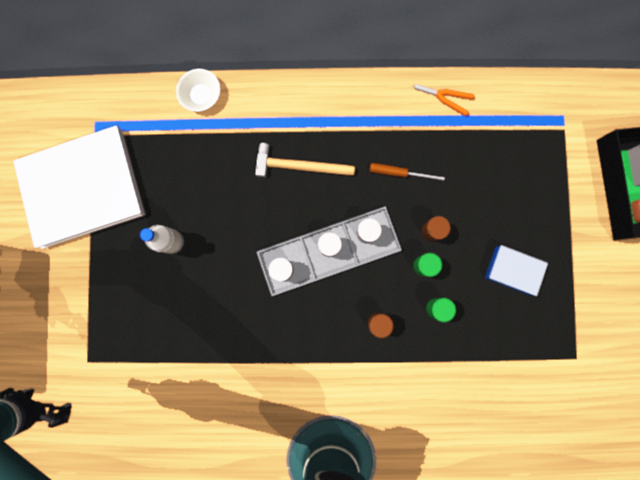

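The top view shows the tray with corners near (258,252), (386,208), (401,249) and (272,295), and white lids at about (280,270), (330,244) and (369,230). Two green and two brown decoys are on the right, with the bottle on the left. The hammer and screwdriver are on the far side.

```bash
cat > m.py <<'E'
from h import *
mt=ctrl.camera_model("top");ms=ctrl.camera_model("scene")
pt=np.load("top_p.npy");ps=np.load("scene_p.npy");dt=np.load("top_d.npy");ds=np.load("scene_d.npy")
def world(m,d):
    v,u=np.mgrid[0:480,0:640]
    c,r=ray(m,np.stack([u,v],-1).reshape(-1,2))
    return (c+r*d.reshape(-1,1)).reshape(480,640,3)
for m,p,d,(x0,x1,y0,y1),n in((mt,pt,dt,(240,420,195,305),"top"),(ms,ps,ds,(245,365,170,310),"scene")):
    W=world(m,d)
    # white flat lid: by depth height
    k=np.zeros((480,640),np.uint8);k[y0:y1,x0:x1]=1
    sat=p.max(2).astype(int)-p.min(2)
    k&=((W[:,:,2]>.081)&(W[:,:,2]<.097)&(d>0)&(sat<40)).astype(np.uint8)
    N,L,S,C=cv2.connectedComponentsWithStats(k)
    for i in range(1,N):
        if S[i,4]<60: continue
        w=W[L==i]
        cs,_=cv2.findContours((L==i).astype(np.uint8),cv2.RETR_EXTERNAL,cv2.CHAIN_APPROX_NONE)
        q=onplane(m,cs[0][:,0],.088)[:,:2].astype(np.float32)
        print(n,C[i].round(1),S[i,4],"depth",w.mean(0).round(4),"plane",onplane(m,[C[i]],.088)[0].round(4),"circ",np.round(cv2.minEnclosingCircle(q),4) if 0 else [np.round(a,4) for a in cv2.minEnclosingCircle(q)])
W=world(mt,dt)
k=((W[:,:,2]>.001)&(dt>0)).astype(np.uint8)
# tray grey
g=np.zeros((480,640),np.uint8);sat=pt.max(2).astype(int)-pt.min(2)
g[195:305,245:412]=((pt.min(2)>70)&(sat<40))[195:305,245:412]
N,L,S,C=cv2.connectedComponentsWithStats(g);i=1+S[1:,4].argmax()
cs,_=cv2.findContours((L==i).astype(np.uint8),0,1)
q=onplane(mt,cs[0][:,0],.018)[:,:2].astype(np.float32)
r=cv2.minAreaRect(q);print("tray",r,cv2.boxPoints(r))
def at(u,v):print((u,v),W[v,u].round(3))
for b in((164,240),(262,165),(438,228),(429,265),(440,177),(380,326),(443,310)):at(*b)
E
python3 m.py
```

```text
top [369.2 229.8] 420 depth [ 0.5872 -0.1     0.0882] plane [ 0.5872 -0.1001  0.088 ] circ [array([ 0.5873, -0.0999]), np.float64(0.0289)]
top [329.4 243.9] 416 depth [ 0.5533 -0.0008  0.0884] plane [ 0.5533 -0.0008  0.088 ] circ [array([ 0.5534, -0.0007]), np.float64(0.0286)]
top [280.1 269.2] 419 depth [0.4918 0.1215 0.0881] plane [0.4918 0.1215 0.088 ] circ [array([0.4919, 0.1215]), np.float64(0.0287)]
scene [329.6 189.6] 334 depth [0.4949 0.1184 0.0884] plane [0.4947 0.1186 0.088 ] circ [array([0.4954, 0.1187]), np.float64(0.0322)]
scene [310.  228.8] 393 depth [ 0.5565 -0.0036  0.0886] plane [ 0.5563 -0.0034  0.088 ] circ [array([ 0.5557, -0.0043]), np.float64(0.0317)]
scene [287.6 260.2] 445 depth [ 0.5907 -0.1027  0.0887] plane [ 0.5904 -0.1025  0.088 ] circ [array([ 0.5912, -0.1028]), np.float64(0.0318)]
tray ((0.5410753488540649, 0.0014527887105941772), (0.1263599693775177, 0.3624514043331146), 18.853857040405273) [[ 0.42272115  0.15253805]
 [ 0.5398493  -0.19046636]
 [ 0.65942955 -0.14963247]
 [ 0.5423014   0.19337194]]
(164, 240) [0.563 0.4   0.133]
(262, 165) [0.77  0.175 0.024]
(438, 228) [ 0.591 -0.273  0.082]
(429, 265) [ 0.499 -0.247  0.086]
(440, 177) [ 0.734 -0.297  0.016]
(380, 326) [ 0.35  -0.123  0.083]
(443, 310) [ 0.388 -0.278  0.086]
```

```bash
cat > go.py <<'E'
import sys
from h import *
from scipy.spatial.transform import Rotation as Ro
s=ctrl.observe();x,y,z,a=map(float,sys.argv[1:5])
w,i,j,k=s["tool_rot"];R=Ro.from_quat([i,j,k,w])
T=Ro.from_matrix(np.c_[[np.cos(a),np.sin(a),0],[np.sin(a),-np.cos(a),0],[0,0,-1]])
e=s["eef_pos"]
print("t",round(s["time"],2),"eef",e.round(4),"F",s["force"].round(2),"w",round(s["width"],4))
print("d",(R.inv().apply(np.array([x,y,z])-e)*1e3).round(1),"w",(R.inv()*T).as_rotvec().round(3))
E
python3 go.py .493 .120 .18 .329
```

```text
t 0.1 eef [0.2036 0.6168 0.2304] F [0.2  0.62 0.24] w 0.0857
d [-380.9  430.5   51.1] w [0.001 0.001 0.923]
```

Call:
{"name": "servo_tool", "arguments": {
  "motion": [
    {"dx":-32,"dy":36,"dz":4,"wz":0.08},
    {"dx":-64,"dy":72,"dz":8,"wz":0.16},
    {"dx":-96,"dy":108,"dz":13,"wz":0.24},
    {"dx":-128,"dy":144,"dz":17,"wz":0.32},
    {"dx":-160,"dy":180,"dz":22,"wz":0.4},
    {"dx":-192,"dy":216,"dz":26,"wz":0.48},
    {"dx":-224,"dy":252,"dz":30,"wz":0.56},
    {"dx":-256,"dy":288,"dz":34,"wz":0.64},
    {"dx":-285,"dy":322,"dz":38,"wz":0.7},
    {"dx":-305,"dy":345,"dz":41,"wz":0.74}
  ]
}}

```text
invalid input at $.motion[0]: expected keys dx, dy, dz, wx, wy, wz
```

```bash
python3 go.py .493 .120 .15 .329
```

```text
t 0.1 eef [0.2036 0.6168 0.2304] F [0.2  0.62 0.24] w 0.0857
d [-380.9  430.5   81.1] w [0.001 0.001 0.923]
```

Call:
{"name": "servo_tool", "arguments": {
  "motion": [
    {"dx":-32,"dy":36,"dz":4,"wx":0,"wy":0,"wz":0.08},
    {"dx":-64,"dy":72,"dz":8,"wx":0,"wy":0,"wz":0.16},
    {"dx":-96,"dy":108,"dz":13,"wx":0,"wy":0,"wz":0.24},
    {"dx":-128,"dy":144,"dz":17,"wx":0,"wy":0,"wz":0.32},
    {"dx":-160,"dy":180,"dz":22,"wx":0,"wy":0,"wz":0.4},
    {"dx":-192,"dy":216,"dz":26,"wx":0,"wy":0,"wz":0.48},
    {"dx":-224,"dy":252,"dz":30,"wx":0,"wy":0,"wz":0.56},
    {"dx":-256,"dy":288,"dz":34,"wx":0,"wy":0,"wz":0.64},
    {"dx":-285,"dy":322,"dz":38,"wx":0,"wy":0,"wz":0.7},
    {"dx":-305,"dy":345,"dz":41,"wx":0,"wy":0,"wz":0.74}
  ]
}}

```text
time: 1.1
eef_pos: [0.4369, 0.2161, 0.1901]
tool_rot: [0.0, 0.968, 0.251, -0.0]
force: [-0.4, 0.7, 0.7]
width: 0.0854
```

```bash
python3 go.py .493 .120 .15 .329
```

```text
t 1.1 eef [0.4369 0.2161 0.1901] F [-0.36  0.68  0.65] w 0.0854
d [  2.5 111.3  40.1] w [0.001 0.    0.178]
```

Call:
{"name": "servo_tool", "arguments": {
  "motion": [
    {"dx":1,"dy":25,"dz":9,"wx":0,"wy":0,"wz":0.06},
    {"dx":2,"dy":55,"dz":20,"wx":0,"wy":0,"wz":0.12},
    {"dx":2,"dy":85,"dz":30,"wx":0,"wy":0,"wz":0.178},
    {"dx":2,"dy":105,"dz":38,"wx":0,"wy":0,"wz":0.178},
    {"dx":2,"dy":111,"dz":40,"wx":0,"wy":0,"wz":0.178},
    {"dx":2,"dy":111,"dz":40,"wx":0,"wy":0,"wz":0.178}
  ]
}}

```text
time: 1.7
eef_pos: [0.4917, 0.1231, 0.1499]
tool_rot: [0.0, 0.986, 0.165, -0.0]
force: [0.4, 0.2, -0.0]
width: 0.0855
```

```bash
python3 go.py .493 .120 .04 .329; python3 - <<'E'
from h import *
p,d=ctrl.camera("scene");cv2.imwrite("pics/s1.png",cv2.resize(p[100:340,200:440,::-1],None,fx=2.4,fy=2.4))
E
```

```text
t 1.7 eef [0.4917 0.1231 0.1499] F [ 0.39  0.16 -0.04] w 0.0855
d [  0.3   3.4 109.9] w [0.    0.001 0.004]
```

View pics/s1.png

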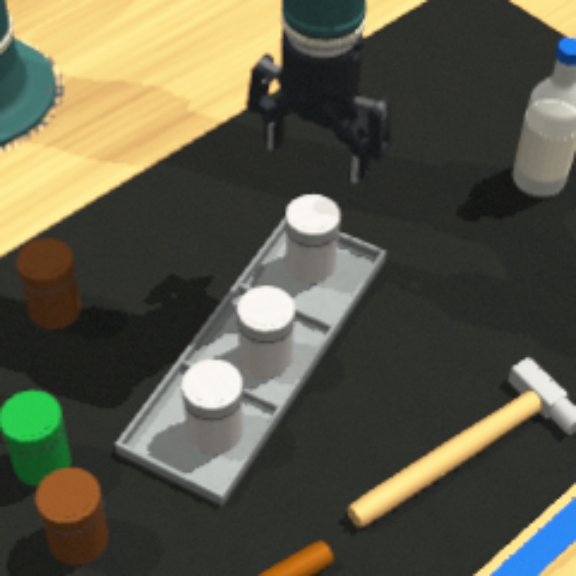

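The open gripper stands above the left tin, with fingertips at about (270,145) and (355,175) in the crop. The jaws lie across the row, clear of the neighbours. I'll descend.

Call:
{"name": "servo_tool", "arguments": {
  "motion": [
    {"dx":0,"dy":3,"dz":15,"wx":0,"wy":0,"wz":0},
    {"dx":0,"dy":3,"dz":35,"wx":0,"wy":0,"wz":0},
    {"dx":0,"dy":3,"dz":55,"wx":0,"wy":0,"wz":0},
    {"dx":0,"dy":3,"dz":75,"wx":0,"wy":0,"wz":0},
    {"dx":0,"dy":3,"dz":93,"wx":0,"wy":0,"wz":0},
    {"dx":0,"dy":3,"dz":104,"wx":0,"wy":0,"wz":0},
    {"dx":0,"dy":3,"dz":110,"wx":0,"wy":0,"wz":0},
    {"dx":0,"dy":3,"dz":110,"wx":0,"wy":0,"wz":0}
  ]
}}

```text
time: 2.55
eef_pos: [0.4925, 0.1214, 0.0401]
tool_rot: [-0.0, 0.986, 0.167, -0.0]
force: [-0.1, -0.0, 0.1]
width: 0.0855
```

```bash
python3 go.py .493 .120 .04 .329
```

```text
t 2.55 eef [0.4925 0.1214 0.0401] F [-0.11 -0.02  0.09] w 0.0855
d [-0.   1.5  0.1] w [-0.     0.001  0.006]
```

Call:
{"name": "servo_tool", "arguments": {
  "hand": 40,
  "motion": [
    {"dx":0,"dy":0,"dz":0,"wx":0,"wy":0,"wz":0},
    {"dx":0,"dy":0,"dz":0,"wx":0,"wy":0,"wz":0},
    {"dx":0,"dy":0,"dz":0,"wx":0,"wy":0,"wz":0},
    {"dx":0,"dy":0,"dz":0,"wx":0,"wy":0,"wz":0},
    {"dx":0,"dy":0,"dz":0,"wx":0,"wy":0,"wz":0},
    {"dx":0,"dy":0,"dz":0,"wx":0,"wy":0,"wz":0},
    {"dx":0,"dy":0,"dz":0,"wx":0,"wy":0,"wz":0}
  ]
}}

```text
time: 3.25
eef_pos: [0.4935, 0.1211, 0.0413]
tool_rot: [-0.0, 0.986, 0.166, 0.001]
force: [-1.4, -0.4, 4.8]
width: 0.055
```

Call:
{"name": "servo_tool", "arguments": {
  "motion": [
    {"dx":0,"dy":0,"dz":-4,"wx":0,"wy":0,"wz":0},
    {"dx":0,"dy":0,"dz":-14,"wx":0,"wy":0,"wz":0},
    {"dx":0,"dy":0,"dz":-28,"wx":0,"wy":0,"wz":0},
    {"dx":0,"dy":0,"dz":-44,"wx":0,"wy":0,"wz":0},
    {"dx":0,"dy":0,"dz":-60,"wx":0,"wy":0,"wz":0},
    {"dx":0,"dy":0,"dz":-74,"wx":0,"wy":0,"wz":0},
    {"dx":0,"dy":0,"dz":-84,"wx":0,"wy":0,"wz":0},
    {"dx":0,"dy":0,"dz":-90,"wx":0,"wy":0,"wz":0},
    {"dx":0,"dy":0,"dz":-90,"wx":0,"wy":0,"wz":0},
    {"dx":0,"dy":0,"dz":-90,"wx":0,"wy":0,"wz":0}
  ]
}}

```text
time: 4.25
eef_pos: [0.4925, 0.1208, 0.13]
tool_rot: [0.0, 0.986, 0.166, -0.0]
force: [0.4, -0.5, -2.9]
width: 0.0547
```

Call:
{"name": "servo_tool", "arguments": {
  "motion": [
    {"dx":0,"dy":0,"dz":0,"wx":0,"wy":0,"wz":0},
    {"dx":0,"dy":0,"dz":0,"wx":0,"wy":0,"wz":0},
    {"dx":0,"dy":0,"dz":0,"wx":0,"wy":0,"wz":0},
    {"dx":0,"dy":0,"dz":0,"wx":0,"wy":0,"wz":0},
    {"dx":0,"dy":0,"dz":0,"wx":0,"wy":0,"wz":0}
  ]
}}

```text
time: 4.75
eef_pos: [0.4928, 0.1208, 0.1302]
tool_rot: [0.0, 0.986, 0.166, -0.0]
force: [-0.5, 0.1, -2.3]
width: 0.0549
```

```bash
python3 go.py .493 .120 .041 .329;  python3 - <<'E'
from h import *
f=[]
for i in range(4):
    p,d=ctrl.camera("scene"); f.append(ctrl.observe()["force"])
print(np.round(f,2))
cv2.imwrite("pics/s2.png",cv2.resize(p[100:340,200:440,::-1],None,fx=2.4,fy=2.4))
E
```

```text
t 4.75 eef [0.4928 0.1208 0.1302] F [-0.54  0.07 -2.28] w 0.0549
d [-0.1  0.8 89.2] w [0.    0.    0.005]
[[ 1.15  0.08 -2.1 ]
 [ 0.38  0.12 -2.01]
 [ 0.64  0.54 -1.85]
 [-0.76  0.14 -3.  ]]
```

View pics/s2.png

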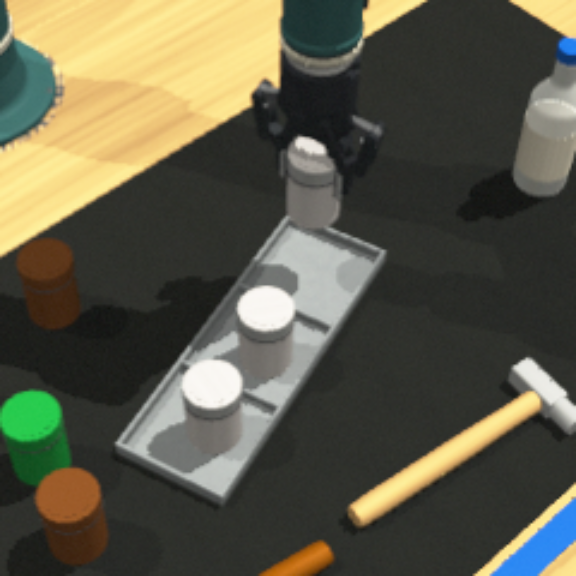

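The left tin hangs upright in the gripper at about (313,180) over its bay, with the other two standing. It weighs about 2.3 N, so it's a light one. Lowering it.

Call:
{"name": "servo_tool", "arguments": {
  "motion": [
    {"dx":0,"dy":0,"dz":8,"wx":0,"wy":0,"wz":0},
    {"dx":0,"dy":0,"dz":22,"wx":0,"wy":0,"wz":0},
    {"dx":0,"dy":0,"dz":38,"wx":0,"wy":0,"wz":0},
    {"dx":0,"dy":0,"dz":54,"wx":0,"wy":0,"wz":0},
    {"dx":0,"dy":0,"dz":68,"wx":0,"wy":0,"wz":0},
    {"dx":0,"dy":0,"dz":78,"wx":0,"wy":0,"wz":0},
    {"dx":0,"dy":0,"dz":84,"wx":0,"wy":0,"wz":0},
    {"dx":0,"dy":0,"dz":87,"wx":0,"wy":0,"wz":0},
    {"dx":0,"dy":0,"dz":89,"wx":0,"wy":0,"wz":0},
    {"dx":0,"dy":0,"dz":89,"wx":0,"wy":0,"wz":0}
  ]
}}

```text
time: 5.95
eef_pos: [0.4933, 0.1209, 0.0417]
tool_rot: [-0.0, 0.986, 0.166, 0.0]
force: [-1.1, -0.5, -2.3]
width: 0.0547
```

Call:
{"name": "servo_tool", "arguments": {
  "motion": [
    {"dx":0,"dy":0,"dz":0,"wx":0,"wy":0,"wz":0},
    {"dx":0,"dy":0,"dz":0,"wx":0,"wy":0,"wz":0}
  ]
}}

```text
time: 6.15
eef_pos: [0.4931, 0.121, 0.0417]
tool_rot: [-0.0, 0.986, 0.166, 0.0]
force: [0.1, 0.7, -3.2]
width: 0.0546
```

Call:
{"name": "servo_tool", "arguments": {
  "motion": [
    {"dx":0,"dy":0,"dz":1,"wx":0,"wy":0,"wz":0},
    {"dx":0,"dy":0,"dz":1,"wx":0,"wy":0,"wz":0},
    {"dx":0,"dy":0,"dz":1,"wx":0,"wy":0,"wz":0}
  ]
}}

```text
time: 6.45
eef_pos: [0.4932, 0.121, 0.0413]
tool_rot: [-0.0, 0.986, 0.166, 0.0]
force: [-1.9, -1.5, 8.0]
width: 0.055
```

Call:
{"name": "servo_tool", "arguments": {
  "hand": 85,
  "motion": [
    {"dx":0,"dy":0,"dz":0,"wx":0,"wy":0,"wz":0},
    {"dx":0,"dy":0,"dz":0,"wx":0,"wy":0,"wz":0},
    {"dx":0,"dy":0,"dz":0,"wx":0,"wy":0,"wz":0},
    {"dx":0,"dy":0,"dz":0,"wx":0,"wy":0,"wz":0},
    {"dx":0,"dy":0,"dz":0,"wx":0,"wy":0,"wz":0},
    {"dx":0,"dy":0,"dz":0,"wx":0,"wy":0,"wz":0}
  ]
}}

```text
time: 7.05
eef_pos: [0.4928, 0.1208, 0.0402]
tool_rot: [0.0, 0.986, 0.166, -0.0]
force: [-0.3, 0.8, 0.5]
width: 0.0851
```

```bash
python3 go.py .555 -.002 .15 .329
```

```text
t 7.05 eef [0.4928 0.1208 0.0402] F [-0.26  0.82  0.55] w 0.0851
d [  18.5  136.4 -109.8] w [0.    0.    0.005]
```

Call:
{"name": "servo_tool", "arguments": {
  "motion": [
    {"dx":0,"dy":0,"dz":-8,"wx":0,"wy":0,"wz":0},
    {"dx":0,"dy":0,"dz":-24,"wx":0,"wy":0,"wz":0},
    {"dx":0,"dy":0,"dz":-44,"wx":0,"wy":0,"wz":0},
    {"dx":0,"dy":0,"dz":-66,"wx":0,"wy":0,"wz":0},
    {"dx":0,"dy":0,"dz":-88,"wx":0,"wy":0,"wz":0},
    {"dx":2,"dy":12,"dz":-104,"wx":0,"wy":0,"wz":0},
    {"dx":5,"dy":35,"dz":-110,"wx":0,"wy":0,"wz":0},
    {"dx":10,"dy":70,"dz":-110,"wx":0,"wy":0,"wz":0},
    {"dx":15,"dy":105,"dz":-110,"wx":0,"wy":0,"wz":0},
    {"dx":18,"dy":130,"dz":-110,"wx":0,"wy":0,"wz":0.005}
  ]
}}

```text
time: 8.05
eef_pos: [0.5534, 0.0015, 0.1512]
tool_rot: [0.0, 0.987, 0.163, 0.001]
force: [0.0, 0.9, 0.6]
width: 0.085
```

Call:
{"name": "servo_tool", "arguments": {
  "motion": [
    {"dx":0,"dy":6,"dz":0,"wx":0,"wy":0,"wz":0},
    {"dx":0,"dy":6,"dz":0,"wx":0,"wy":0,"wz":0},
    {"dx":0,"dy":6,"dz":0,"wx":0,"wy":0,"wz":0}
  ]
}}

```text
time: 8.35
eef_pos: [0.5539, -0.0004, 0.1503]
tool_rot: [-0.001, 0.986, 0.164, -0.0]
force: [-0.7, 0.4, -0.3]
width: 0.0854
```

```bash
python3 go.py .555 -.002 .04 .329; python3 - <<'E'
from h import *
p,d=ctrl.camera("scene")
cv2.imwrite("pics/s3.png",cv2.resize(p[100:340,200:440,::-1],None,fx=2.4,fy=2.4))
E
```

```text
t 8.35 eef [ 5.539e-01 -4.000e-04  1.503e-01] F [-0.66  0.39 -0.29] w 0.0854
d [  0.6   2.  110.3] w [-0.001  0.     0.001]
```

View pics/s3.png

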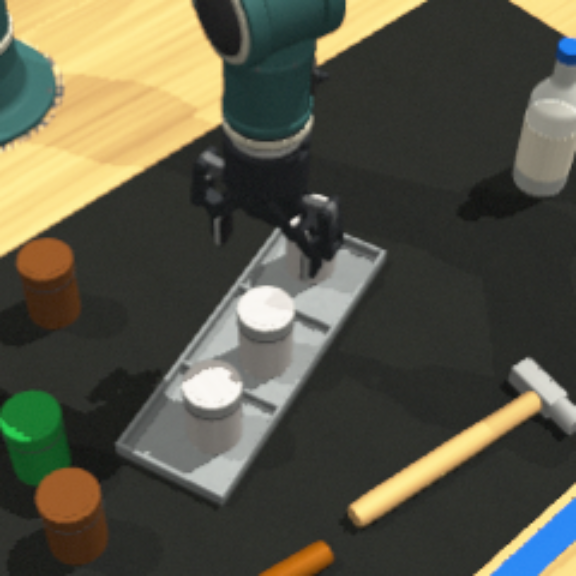

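The left tin stands upright in its bay at about (312,245), partly hidden. The open jaws are above the middle tin at (266,320). Descending.

Call:
{"name": "servo_tool", "arguments": {
  "motion": [
    {"dx":0,"dy":2,"dz":15,"wx":0,"wy":0,"wz":0},
    {"dx":0,"dy":2,"dz":35,"wx":0,"wy":0,"wz":0},
    {"dx":0,"dy":2,"dz":55,"wx":0,"wy":0,"wz":0},
    {"dx":0,"dy":2,"dz":75,"wx":0,"wy":0,"wz":0},
    {"dx":0,"dy":2,"dz":93,"wx":0,"wy":0,"wz":0},
    {"dx":0,"dy":2,"dz":104,"wx":0,"wy":0,"wz":0},
    {"dx":0,"dy":2,"dz":110,"wx":0,"wy":0,"wz":0},
    {"dx":0,"dy":2,"dz":110,"wx":0,"wy":0,"wz":0}
  ]
}}

```text
time: 9.2
eef_pos: [0.5545, -0.0034, 0.0395]
tool_rot: [-0.0, 0.986, 0.164, -0.001]
force: [0.4, 0.3, 0.3]
width: 0.0849
```

Call:
{"name": "servo_tool", "arguments": {
  "hand": 40,
  "motion": [
    {"dx":0,"dy":0,"dz":0,"wx":0,"wy":0,"wz":0},
    {"dx":0,"dy":0,"dz":0,"wx":0,"wy":0,"wz":0},
    {"dx":0,"dy":0,"dz":0,"wx":0,"wy":0,"wz":0},
    {"dx":0,"dy":0,"dz":0,"wx":0,"wy":0,"wz":0},
    {"dx":0,"dy":0,"dz":0,"wx":0,"wy":0,"wz":0},
    {"dx":0,"dy":0,"dz":0,"wx":0,"wy":0,"wz":0},
    {"dx":0,"dy":0,"dz":0,"wx":0,"wy":0,"wz":0}
  ]
}}

```text
time: 9.9
eef_pos: [0.556, -0.0036, 0.0414]
tool_rot: [-0.0, 0.987, 0.164, 0.001]
force: [0.2, -0.1, 6.3]
width: 0.055
```

Call:
{"name": "servo_tool", "arguments": {
  "motion": [
    {"dx":0,"dy":0,"dz":-4,"wx":0,"wy":0,"wz":0},
    {"dx":0,"dy":0,"dz":-14,"wx":0,"wy":0,"wz":0},
    {"dx":0,"dy":0,"dz":-28,"wx":0,"wy":0,"wz":0},
    {"dx":0,"dy":0,"dz":-44,"wx":0,"wy":0,"wz":0},
    {"dx":0,"dy":0,"dz":-60,"wx":0,"wy":0,"wz":0},
    {"dx":0,"dy":0,"dz":-74,"wx":0,"wy":0,"wz":0},
    {"dx":0,"dy":0,"dz":-84,"wx":0,"wy":0,"wz":0},
    {"dx":0,"dy":0,"dz":-90,"wx":0,"wy":0,"wz":0},
    {"dx":0,"dy":0,"dz":-90,"wx":0,"wy":0,"wz":0},
    {"dx":0,"dy":0,"dz":-90,"wx":0,"wy":0,"wz":0}
  ]
}}

```text
time: 10.9
eef_pos: [0.5546, -0.0036, 0.1299]
tool_rot: [-0.0, 0.986, 0.164, -0.0]
force: [-0.3, -0.2, -6.4]
width: 0.055
```

Call:
{"name": "servo_tool", "arguments": {
  "motion": [
    {"dx":0,"dy":0,"dz":0,"wx":0,"wy":0,"wz":0},
    {"dx":0,"dy":0,"dz":0,"wx":0,"wy":0,"wz":0},
    {"dx":0,"dy":0,"dz":0,"wx":0,"wy":0,"wz":0},
    {"dx":0,"dy":0,"dz":0,"wx":0,"wy":0,"wz":0},
    {"dx":0,"dy":0,"dz":0,"wx":0,"wy":0,"wz":0}
  ]
}}

```text
time: 11.4
eef_pos: [0.555, -0.0037, 0.1302]
tool_rot: [0.0, 0.987, 0.164, -0.0]
force: [-0.6, -0.4, -6.2]
width: 0.0551
```

```bash
python3 - <<'E'
from h import *
f=[]
for i in range(4):
    p,d=ctrl.camera("scene"); f.append(ctrl.observe()["force"])
print(np.round(f,2),ctrl.observe()["eef_pos"])
cv2.imwrite("pics/s4.png",cv2.resize(p[100:340,200:440,::-1],None,fx=2.4,fy=2.4))
E
```

```text
[[ 0.3  -0.22 -6.43]
 [ 0.23 -0.47 -6.18]
 [ 0.9  -0.34 -6.67]
 [ 0.04 -1.13 -6.15]] [ 0.55504143 -0.00364951  0.13028975]
```

View pics/s4.png

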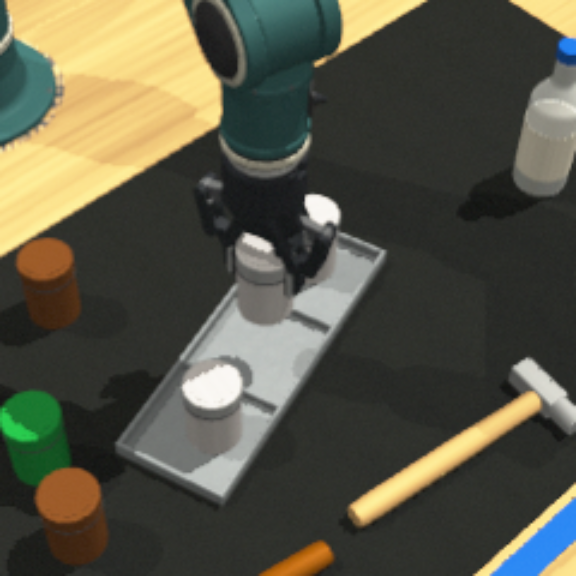

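The middle tin is held upright at about (265,280), with the left tin standing behind it. It weighs about 6.4 N, so it's the heavy one. I still have to set it down and lift the right tin.

Call:
{"name": "servo_tool", "arguments": {
  "motion": [
    {"dx":0,"dy":0,"dz":8,"wx":0,"wy":0,"wz":0},
    {"dx":0,"dy":0,"dz":22,"wx":0,"wy":0,"wz":0},
    {"dx":0,"dy":0,"dz":38,"wx":0,"wy":0,"wz":0},
    {"dx":0,"dy":0,"dz":54,"wx":0,"wy":0,"wz":0},
    {"dx":0,"dy":0,"dz":68,"wx":0,"wy":0,"wz":0},
    {"dx":0,"dy":0,"dz":78,"wx":0,"wy":0,"wz":0},
    {"dx":0,"dy":0,"dz":84,"wx":0,"wy":0,"wz":0},
    {"dx":0,"dy":0,"dz":87,"wx":0,"wy":0,"wz":0},
    {"dx":0,"dy":0,"dz":89,"wx":0,"wy":0,"wz":0},
    {"dx":0,"dy":0,"dz":89,"wx":0,"wy":0,"wz":0}
  ]
}}

```text
time: 12.6
eef_pos: [0.5555, -0.0037, 0.0417]
tool_rot: [0.0, 0.987, 0.164, 0.001]
force: [-0.9, -0.4, -7.3]
width: 0.0548
```

Call:
{"name": "servo_tool", "arguments": {
  "motion": [
    {"dx":0,"dy":0,"dz":0,"wx":0,"wy":0,"wz":0},
    {"dx":0,"dy":0,"dz":0,"wx":0,"wy":0,"wz":0}
  ]
}}

```text
time: 12.8
eef_pos: [0.5554, -0.0036, 0.0417]
tool_rot: [-0.0, 0.987, 0.164, 0.0]
force: [-0.3, 0.1, -6.5]
width: 0.0548
```

Call:
{"name": "servo_tool", "arguments": {
  "motion": [
    {"dx":0,"dy":0,"dz":0.8,"wx":0,"wy":0,"wz":0},
    {"dx":0,"dy":0,"dz":0.8,"wx":0,"wy":0,"wz":0},
    {"dx":0,"dy":0,"dz":0.8,"wx":0,"wy":0,"wz":0}
  ]
}}

```text
time: 13.1
eef_pos: [0.5554, -0.0035, 0.0413]
tool_rot: [-0.0, 0.987, 0.164, 0.0]
force: [-3.8, 0.1, 6.1]
width: 0.0543
```

Call:
{"name": "servo_tool", "arguments": {
  "hand": 85,
  "motion": [
    {"dx":0,"dy":0,"dz":0,"wx":0,"wy":0,"wz":0},
    {"dx":0,"dy":0,"dz":0,"wx":0,"wy":0,"wz":0},
    {"dx":0,"dy":0,"dz":0,"wx":0,"wy":0,"wz":0},
    {"dx":0,"dy":0,"dz":0,"wx":0,"wy":0,"wz":0},
    {"dx":0,"dy":0,"dz":0,"wx":0,"wy":0,"wz":0},
    {"dx":0,"dy":0,"dz":0,"wx":0,"wy":0,"wz":0}
  ]
}}

```text
time: 13.7
eef_pos: [0.5551, -0.0037, 0.0404]
tool_rot: [0.0, 0.987, 0.164, 0.0]
force: [0.9, -0.4, -0.1]
width: 0.0845
```

```bash
python3 go.py .589 -.1015 .15 .329
```

```text
t 13.7 eef [ 0.5551 -0.0037  0.0404] F [ 0.95 -0.41 -0.1 ] w 0.0845
d [   0.5  103.6 -109.6] w [ 0. -0. -0.]
```

Call:
{"name": "servo_tool", "arguments": {
  "motion": [
    {"dx":0,"dy":0,"dz":-8,"wx":0,"wy":0,"wz":0},
    {"dx":0,"dy":0,"dz":-24,"wx":0,"wy":0,"wz":0},
    {"dx":0,"dy":0,"dz":-44,"wx":0,"wy":0,"wz":0},
    {"dx":0,"dy":0,"dz":-66,"wx":0,"wy":0,"wz":0},
    {"dx":0,"dy":0,"dz":-88,"wx":0,"wy":0,"wz":0},
    {"dx":0,"dy":10,"dz":-104,"wx":0,"wy":0,"wz":0},
    {"dx":0,"dy":30,"dz":-110,"wx":0,"wy":0,"wz":0},
    {"dx":0,"dy":60,"dz":-110,"wx":0,"wy":0,"wz":0},
    {"dx":0,"dy":88,"dz":-110,"wx":0,"wy":0,"wz":0},
    {"dx":0,"dy":102,"dz":-110,"wx":0,"wy":0,"wz":0}
  ]
}}

```text
time: 14.7
eef_pos: [0.5888, -0.1031, 0.1523]
tool_rot: [0.001, 0.987, 0.162, 0.001]
force: [0.5, -0.4, -0.7]
width: 0.0849
```

Call:
{"name": "servo_tool", "arguments": {
  "motion": [
    {"dx":0,"dy":2,"dz":0,"wx":0,"wy":0,"wz":0},
    {"dx":0,"dy":2,"dz":0,"wx":0,"wy":0,"wz":0},
    {"dx":0,"dy":2,"dz":0,"wx":0,"wy":0,"wz":0}
  ]
}}

```text
time: 15.0
eef_pos: [0.5884, -0.1002, 0.1504]
tool_rot: [-0.001, 0.986, 0.165, -0.0]
force: [0.7, 0.2, 0.3]
width: 0.0845
```

```bash
python3 go.py .589 -.1015 .04 .329; python3 - <<'E'
from h import *
p,d=ctrl.camera("scene")
cv2.imwrite("pics/s5.png",cv2.resize(p[100:340,200:440,::-1],None,fx=2.4,fy=2.4))
E
```

```text
t 15.0 eef [ 0.5884 -0.1002  0.1504] F [0.7  0.15 0.27] w 0.0845
d [  0.2   1.5 110.4] w [-0.001  0.     0.002]
```

View pics/s5.png

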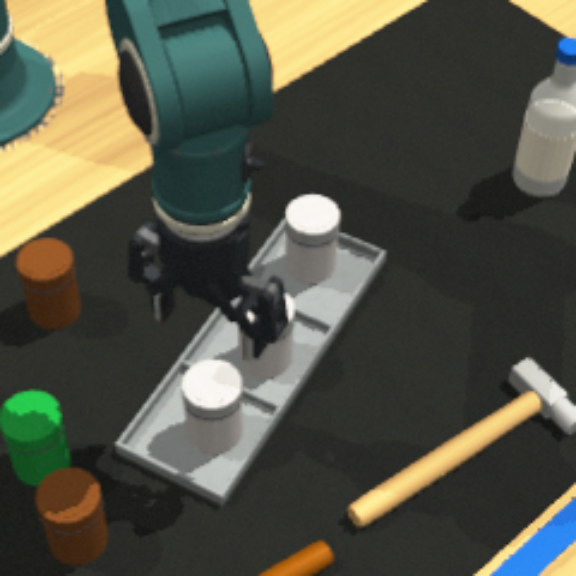

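The left tin at (312,240) and the middle one at (266,335) are upright in their bays. The jaws are above the right tin at (212,405).

Call:
{"name": "servo_tool", "arguments": {
  "motion": [
    {"dx":0,"dy":1,"dz":15,"wx":0,"wy":0,"wz":0},
    {"dx":0,"dy":1,"dz":35,"wx":0,"wy":0,"wz":0},
    {"dx":0,"dy":1,"dz":55,"wx":0,"wy":0,"wz":0},
    {"dx":0,"dy":1,"dz":75,"wx":0,"wy":0,"wz":0},
    {"dx":0,"dy":1,"dz":93,"wx":0,"wy":0,"wz":0},
    {"dx":0,"dy":1,"dz":104,"wx":0,"wy":0,"wz":0},
    {"dx":0,"dy":1,"dz":110,"wx":0,"wy":0,"wz":0},
    {"dx":0,"dy":1,"dz":110,"wx":0,"wy":0,"wz":0}
  ]
}}

```text
time: 15.85
eef_pos: [0.5884, -0.1028, 0.0396]
tool_rot: [-0.0, 0.986, 0.164, -0.001]
force: [0.2, 1.3, -0.0]
width: 0.0853
```

Call:
{"name": "servo_tool", "arguments": {
  "hand": 40,
  "motion": [
    {"dx":0,"dy":0,"dz":0,"wx":0,"wy":0,"wz":0},
    {"dx":0,"dy":0,"dz":0,"wx":0,"wy":0,"wz":0},
    {"dx":0,"dy":0,"dz":0,"wx":0,"wy":0,"wz":0},
    {"dx":0,"dy":0,"dz":0,"wx":0,"wy":0,"wz":0},
    {"dx":0,"dy":0,"dz":0,"wx":0,"wy":0,"wz":0},
    {"dx":0,"dy":0,"dz":0,"wx":0,"wy":0,"wz":0},
    {"dx":0,"dy":0,"dz":0,"wx":0,"wy":0,"wz":0}
  ]
}}

```text
time: 16.55
eef_pos: [0.5899, -0.1031, 0.0416]
tool_rot: [0.0, 0.986, 0.164, 0.001]
force: [-0.1, 0.6, 6.9]
width: 0.0546
```

Call:
{"name": "servo_tool", "arguments": {
  "motion": [
    {"dx":0,"dy":0,"dz":-4,"wx":0,"wy":0,"wz":0},
    {"dx":0,"dy":0,"dz":-14,"wx":0,"wy":0,"wz":0},
    {"dx":0,"dy":0,"dz":-28,"wx":0,"wy":0,"wz":0},
    {"dx":0,"dy":0,"dz":-44,"wx":0,"wy":0,"wz":0},
    {"dx":0,"dy":0,"dz":-60,"wx":0,"wy":0,"wz":0},
    {"dx":0,"dy":0,"dz":-74,"wx":0,"wy":0,"wz":0},
    {"dx":0,"dy":0,"dz":-84,"wx":0,"wy":0,"wz":0},
    {"dx":0,"dy":0,"dz":-90,"wx":0,"wy":0,"wz":0},
    {"dx":0,"dy":0,"dz":-90,"wx":0,"wy":0,"wz":0},
    {"dx":0,"dy":0,"dz":-90,"wx":0,"wy":0,"wz":0}
  ]
}}

```text
time: 17.55
eef_pos: [0.5886, -0.1029, 0.1301]
tool_rot: [-0.0, 0.986, 0.164, -0.0]
force: [-0.6, 0.3, -3.3]
width: 0.0547
```

Call:
{"name": "servo_tool", "arguments": {
  "motion": [
    {"dx":0,"dy":0,"dz":0,"wx":0,"wy":0,"wz":0},
    {"dx":0,"dy":0,"dz":0,"wx":0,"wy":0,"wz":0},
    {"dx":0,"dy":0,"dz":0,"wx":0,"wy":0,"wz":0},
    {"dx":0,"dy":0,"dz":0,"wx":0,"wy":0,"wz":0},
    {"dx":0,"dy":0,"dz":0,"wx":0,"wy":0,"wz":0}
  ]
}}

```text
time: 18.05
eef_pos: [0.5889, -0.103, 0.1304]
tool_rot: [-0.0, 0.987, 0.164, -0.0]
force: [0.3, -0.7, -3.0]
width: 0.0548
```

```bash
python3 - <<'E'
from h import *
f=[]
for i in range(4):
    p,d=ctrl.camera("scene"); f.append(ctrl.observe()["force"])
print(np.round(f,2),ctrl.observe()["eef_pos"])
cv2.imwrite("pics/s6.png",cv2.resize(p[100:340,200:440,::-1],None,fx=2.4,fy=2.4))
E
```

```text
[[ 0.19  0.27 -3.23]
 [-0.49 -0.1  -3.3 ]
 [-0.87  0.4  -3.22]
 [ 0.01  0.85 -3.53]] [ 0.58899645 -0.1030318   0.13050489]
```

View pics/s6.png

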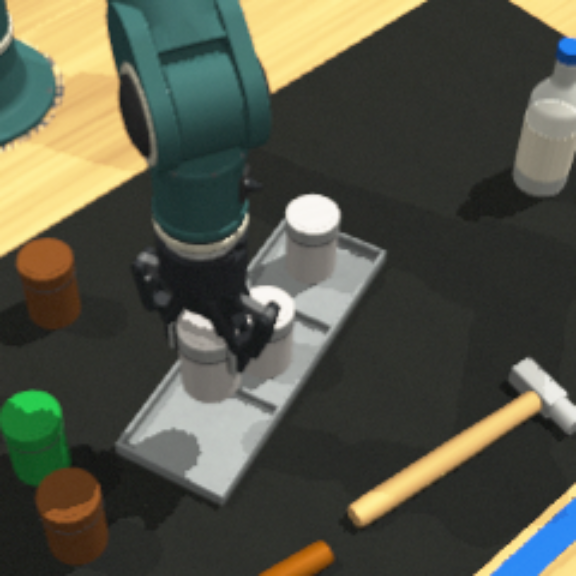

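The right tin is held upright at about (210,365) and weighs about 3.3 N, so it's light. The others are standing. I'll set it back.

Call:
{"name": "servo_tool", "arguments": {
  "motion": [
    {"dx":0,"dy":0,"dz":8,"wx":0,"wy":0,"wz":0},
    {"dx":0,"dy":0,"dz":22,"wx":0,"wy":0,"wz":0},
    {"dx":0,"dy":0,"dz":38,"wx":0,"wy":0,"wz":0},
    {"dx":0,"dy":0,"dz":54,"wx":0,"wy":0,"wz":0},
    {"dx":0,"dy":0,"dz":68,"wx":0,"wy":0,"wz":0},
    {"dx":0,"dy":0,"dz":78,"wx":0,"wy":0,"wz":0},
    {"dx":0,"dy":0,"dz":84,"wx":0,"wy":0,"wz":0},
    {"dx":0,"dy":0,"dz":87,"wx":0,"wy":0,"wz":0},
    {"dx":0,"dy":0,"dz":88.5,"wx":0,"wy":0,"wz":0},
    {"dx":0,"dy":0,"dz":88.5,"wx":0,"wy":0,"wz":0}
  ]
}}

```text
time: 19.25
eef_pos: [0.5893, -0.1031, 0.0423]
tool_rot: [0.0, 0.987, 0.164, 0.0]
force: [0.5, -0.4, -2.9]
width: 0.0549
```

Call:
{"name": "servo_tool", "arguments": {
  "motion": [
    {"dx":0,"dy":0,"dz":0,"wx":0,"wy":0,"wz":0},
    {"dx":0,"dy":0,"dz":0,"wx":0,"wy":0,"wz":0}
  ]
}}

```text
time: 19.45
eef_pos: [0.5894, -0.103, 0.0425]
tool_rot: [0.0, 0.986, 0.164, 0.0]
force: [-0.5, -0.5, -3.5]
width: 0.0552
```

Call:
{"name": "servo_tool", "arguments": {
  "motion": [
    {"dx":0,"dy":0,"dz":1,"wx":0,"wy":0,"wz":0},
    {"dx":0,"dy":0,"dz":1,"wx":0,"wy":0,"wz":0},
    {"dx":0,"dy":0,"dz":1,"wx":0,"wy":0,"wz":0}
  ]
}}

```text
time: 19.75
eef_pos: [0.5894, -0.103, 0.0416]
tool_rot: [0.0, 0.987, 0.164, 0.0]
force: [-1.3, -0.1, 3.4]
width: 0.0552
```

Call:
{"name": "servo_tool", "arguments": {
  "hand": 85,
  "motion": [
    {"dx":0,"dy":0,"dz":0,"wx":0,"wy":0,"wz":0},
    {"dx":0,"dy":0,"dz":0,"wx":0,"wy":0,"wz":0},
    {"dx":0,"dy":0,"dz":0,"wx":0,"wy":0,"wz":0},
    {"dx":0,"dy":0,"dz":0,"wx":0,"wy":0,"wz":0},
    {"dx":0,"dy":0,"dz":0,"wx":0,"wy":0,"wz":0},
    {"dx":0,"dy":0,"dz":0,"wx":0,"wy":0,"wz":0}
  ]
}}

```text
time: 20.35
eef_pos: [0.589, -0.1031, 0.041]
tool_rot: [0.0, 0.987, 0.164, 0.0]
force: [0.8, 1.0, -0.5]
width: 0.0849
```

```bash
python3 go.py .555 -.0035 .15 .329
```

```text
t 20.35 eef [ 0.589  -0.1031  0.041 ] F [ 0.8   0.95 -0.47] w 0.0849
d [  -0.  -105.2 -109. ] w [ 0. -0. -0.]
```

Call:
{"name": "servo_tool", "arguments": {
  "motion": [
    {"dx":0,"dy":0,"dz":-8,"wx":0,"wy":0,"wz":0},
    {"dx":0,"dy":0,"dz":-24,"wx":0,"wy":0,"wz":0},
    {"dx":0,"dy":0,"dz":-44,"wx":0,"wy":0,"wz":0},
    {"dx":0,"dy":0,"dz":-66,"wx":0,"wy":0,"wz":0},
    {"dx":0,"dy":0,"dz":-88,"wx":0,"wy":0,"wz":0},
    {"dx":0,"dy":-10,"dz":-104,"wx":0,"wy":0,"wz":0},
    {"dx":0,"dy":-30,"dz":-110,"wx":0,"wy":0,"wz":0},
    {"dx":0,"dy":-60,"dz":-110,"wx":0,"wy":0,"wz":0},
    {"dx":0,"dy":-90,"dz":-110,"wx":0,"wy":0,"wz":0},
    {"dx":0,"dy":-104,"dz":-110,"wx":0,"wy":0,"wz":0}
  ]
}}

```text
time: 21.35
eef_pos: [0.5544, -0.001, 0.1517]
tool_rot: [-0.001, 0.986, 0.166, 0.0]
force: [0.3, -0.7, 0.8]
width: 0.0849
```

Call:
{"name": "servo_tool", "arguments": {
  "motion": [
    {"dx":0,"dy":-1,"dz":0,"wx":0,"wy":0,"wz":0},
    {"dx":0,"dy":-1,"dz":0,"wx":0,"wy":0,"wz":0},
    {"dx":0,"dy":-1,"dz":0,"wx":0,"wy":0,"wz":0},
    {"dx":0,"dy":-1,"dz":0,"wx":0,"wy":0,"wz":0}
  ]
}}

```text
time: 21.75
eef_pos: [0.5554, -0.0052, 0.151]
tool_rot: [0.0, 0.987, 0.163, 0.0]
force: [-0.1, -0.7, 0.3]
width: 0.0847
```

```bash
python3 go.py .555 -.0035 .04 .329; python3 - <<'E'
from h import *
p,d=ctrl.camera("scene")
cv2.imwrite("pics/s7.png",cv2.resize(p[100:340,200:440,::-1],None,fx=2.4,fy=2.4))
E
```

```text
t 21.75 eef [ 0.5554 -0.0052  0.151 ] F [-0.08 -0.7   0.29] w 0.0847
d [  0.2  -1.8 111. ] w [ 0.001  0.    -0.002]
```

View pics/s7.png

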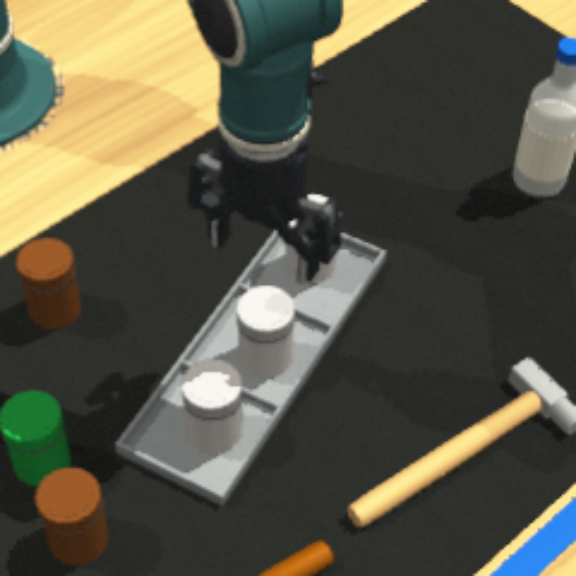

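All three tins stand in their bays, and the jaws are above the middle one at (266,325). Picking it up again.

Call:
{"name": "servo_tool", "arguments": {
  "motion": [
    {"dx":0,"dy":-1,"dz":15,"wx":0,"wy":0,"wz":0},
    {"dx":0,"dy":-1,"dz":35,"wx":0,"wy":0,"wz":0},
    {"dx":0,"dy":-1,"dz":55,"wx":0,"wy":0,"wz":0},
    {"dx":0,"dy":-1,"dz":75,"wx":0,"wy":0,"wz":0},
    {"dx":0,"dy":-1,"dz":93,"wx":0,"wy":0,"wz":0},
    {"dx":0,"dy":-1,"dz":104,"wx":0,"wy":0,"wz":0},
    {"dx":0,"dy":-1,"dz":110,"wx":0,"wy":0,"wz":0},
    {"dx":0,"dy":-1,"dz":110,"wx":0,"wy":0,"wz":0}
  ]
}}

```text
time: 22.6
eef_pos: [0.5542, -0.003, 0.0401]
tool_rot: [0.0, 0.987, 0.164, -0.001]
force: [0.3, 0.9, -0.2]
width: 0.0852
```

Call:
{"name": "servo_tool", "arguments": {
  "hand": 40,
  "motion": [
    {"dx":0,"dy":0,"dz":0,"wx":0,"wy":0,"wz":0},
    {"dx":0,"dy":0,"dz":0,"wx":0,"wy":0,"wz":0},
    {"dx":0,"dy":0,"dz":0,"wx":0,"wy":0,"wz":0},
    {"dx":0,"dy":0,"dz":0,"wx":0,"wy":0,"wz":0},
    {"dx":0,"dy":0,"dz":0,"wx":0,"wy":0,"wz":0},
    {"dx":0,"dy":0,"dz":0,"wx":0,"wy":0,"wz":0},
    {"dx":0,"dy":0,"dz":0,"wx":0,"wy":0,"wz":0}
  ]
}}

```text
time: 23.3
eef_pos: [0.5553, -0.0027, 0.0421]
tool_rot: [-0.0, 0.987, 0.164, 0.001]
force: [-2.2, 0.3, 7.0]
width: 0.0549
```

Call:
{"name": "servo_tool", "arguments": {
  "motion": [
    {"dx":0,"dy":0,"dz":-4,"wx":0,"wy":0,"wz":0},
    {"dx":0,"dy":0,"dz":-14,"wx":0,"wy":0,"wz":0},
    {"dx":0,"dy":0,"dz":-28,"wx":0,"wy":0,"wz":0},
    {"dx":0,"dy":0,"dz":-46,"wx":0,"wy":0,"wz":0},
    {"dx":0,"dy":0,"dz":-64,"wx":0,"wy":0,"wz":0},
    {"dx":0,"dy":0,"dz":-82,"wx":0,"wy":0,"wz":0},
    {"dx":0,"dy":0,"dz":-100,"wx":0,"wy":0,"wz":0},
    {"dx":0,"dy":0,"dz":-114,"wx":0,"wy":0,"wz":0},
    {"dx":0,"dy":0,"dz":-124,"wx":0,"wy":0,"wz":0},
    {"dx":0,"dy":0,"dz":-130,"wx":0,"wy":0,"wz":0}
  ]
}}

```text
time: 24.3
eef_pos: [0.5549, -0.0027, 0.172]
tool_rot: [-0.0, 0.987, 0.164, 0.0]
force: [1.4, -0.3, -6.3]
width: 0.0545
```

Call:
{"name": "servo_tool", "arguments": {
  "motion": [
    {"dx":0,"dy":0,"dz":-8,"wx":0,"wy":0,"wz":0},
    {"dx":0,"dy":0,"dz":-22,"wx":0,"wy":0,"wz":0},
    {"dx":0,"dy":0,"dz":-38,"wx":0,"wy":0,"wz":0},
    {"dx":0,"dy":0,"dz":-50,"wx":0,"wy":0,"wz":0},
    {"dx":0,"dy":0,"dz":-57,"wx":0,"wy":0,"wz":0},
    {"dx":0,"dy":0,"dz":-60,"wx":0,"wy":0,"wz":0},
    {"dx":0,"dy":0,"dz":-60,"wx":0,"wy":0,"wz":0},
    {"dx":0,"dy":0,"dz":-60,"wx":0,"wy":0,"wz":0},
    {"dx":0,"dy":0,"dz":-60,"wx":0,"wy":0,"wz":0},
    {"dx":0,"dy":0,"dz":-60,"wx":0,"wy":0,"wz":0}
  ]
}}

```text
time: 25.3
eef_pos: [0.5544, -0.0027, 0.2305]
tool_rot: [0.0, 0.987, 0.164, -0.0]
force: [0.1, 0.1, -5.8]
width: 0.0551
```

```bash
python3 - <<'E'
from h import *
f=[]
for i in range(4):
    p,d=ctrl.camera("scene"); f.append(ctrl.observe()["force"])
s=ctrl.observe();print(np.round(f,2),s["eef_pos"],s["width"],s["time"],abs(s["joint_velocities"]).max())
cv2.imwrite("pics/s8.png",p[:,:,::-1])
E
```

```text
[[-0.47 -0.99 -5.64]
 [ 0.33 -0.68 -6.82]
 [-0.11 -0.7  -5.14]
 [ 0.33  0.64 -6.57]] [ 0.55466918 -0.00272089  0.23081513] 0.054787181326391064 25.5 0.0019134504555079902
```

View pics/s8.png

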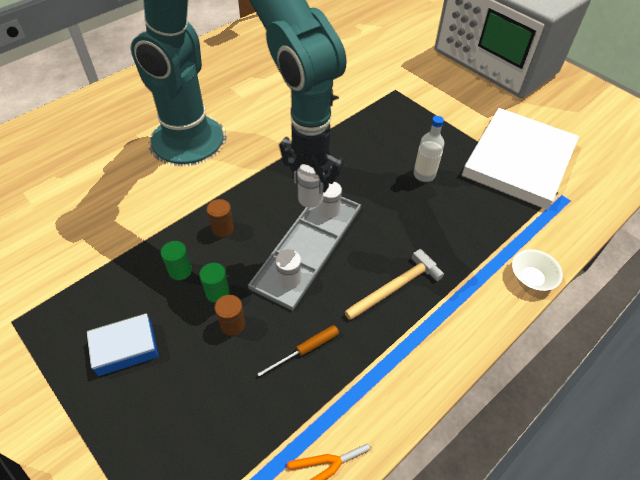

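The heavy tin is held upright at about (310,185), with the others standing in their bays at (330,200) and (288,268). The bystanders haven't moved. Handing in.

```bash
python3 -c "
from bench import ctrl
print(ctrl.close_job())"
```

```text
the job is handed in; nothing more can be done
None
```

The heaviest tin is the middle one. I lifted each tin about 9 cm over its own bay, working left to right, and set each one back. The weights felt were about 2.3 N (left), 6.4 N (middle) and 3.3 N (right). I then picked the middle tin up again and handed the job in at about 25.5 s, within the 64 s limit.

**Held tin:** it reads about 6 N in the gripper at 55 mm opening. It is upright and still, with its base about 19 cm above the bench, worked out from the tool height.

**Other tins and bystanders:** the last picture shows the left and right tins upright in their own bays, and the bottle, box, hammer and screwdriver where they started. I judged all of this by eye and did not re-measure any positions.

**Disagreement:** the two cameras placed the tins 3–5 mm apart, so I used the average, and every grasp worked first time. No check failed.

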